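# Test the emergency stop of the decorating wheel

## Task

Test the emergency stop of the decorating wheel: with the fingertips press the red mushroom button straight down until it latches, and take the hand off so that it stays down on its own. Then push one of its ears with the outside of the fingers to twist the button clockwise (seen from above) until it pops up again, and let it swing back. Do not grip the button or hit it hard, do not press the green start button, and leave the bowl, bottle and dish standing where they are.

Things in the scene. Friction and masses are not known exactly. Their poses are not given: they have to be found in the camera images.
- stop_station: grey control box with a yellow top, fixed to the bench; 120 mm front to back (x), 200 mm wide (y), top face 50 mm above the bench. Its origin lies on the bench directly below the axis of the red mushroom button; the box reaches from -60 to +60 mm in its own x and from -65 to +135 mm in its own y; z is up. A black collar of radius 23 mm stands 6 mm above the yellow top round the button
- stop_top (a point): centre of the top of the red mushroom button: a round dome of radius 26 mm, 16 mm high, on a vertical stem, with two opposite ears for twisting. Top 86 mm above the bench when up, about 77.5 mm when latched. The point moves down with the button and turns with it
- ear_front (a point): point in the middle of one ear of the mushroom button, 40 mm from its axis, 10 mm below the dome's top. Each ear is a bar 13 mm wide and 12 mm high that sticks out radially from the dome's rim (radius 26 mm) to radius 50 mm, its end rounded; underside 70 mm above the bench when up, 61.5 mm when latched. With the button untwisted this ear points along the box's own -x. The point moves with the button
- ear_rear (a point): the same point on the opposite ear, which points along the box's own +x when untwisted
- stop_press (a joint): how far the mushroom button is pushed in, m: 0 up (start), 0.013 at its end stop. It is sprung upward: 3 N at first, about 6 N in all to push it past its latch, which has surely caught at 0.010; let go, it then stays at about 0.0085 until it is twisted. Let go before that, it springs back up
- stop_turn (a joint): how far the mushroom button is twisted, rad: 0 at rest, positive clockwise seen from above, stop at 0.95. A weak spring (about 0.02 Nm at rest, 0.1 Nm at the stop, 1 to 3 N at the ears) turns it back to 0 when let go. Twisted beyond about 0.5 while latched, the latch lets go and the button pops up
- start_button_top (a point): centre of the top of the green start button, 24 mm across, top 68 mm above the bench, on the same box 95 mm along its own +y from the mushroom button's axis; it gives way under a light touch (5 mm travel, 4 N) and must not be pressed
- start_button (a joint): how far the green start button is pressed in, m: 0 up, 0.005 fully in
- bowl: loose painted porcelain bowl, 110 mm across, 56 mm high, standing behind the box; origin at the centre of its underside, z up
- oil_bottle: loose brown glass bottle with black cap, 40 mm across, 74 mm high, standing behind the box; origin at the centre of its underside, z up
- paint_dish: loose small white mixing dish, 65 mm across, 26 mm high, standing behind the box; origin at the centre of its underside, z up

How it is judged:
By the outcome, as a careful person would: the job done as asked, in the order asked, and still so for the second after the job is handed in, with the robot touching nothing.
It also fails if it takes over 40 s, if anything falls off the work surface, if the arm or the gripper's body presses on something with over 40 N, if the wrist force passes 120 N, or if a joint passes its speed limit or range.

## Robot

A 6-joint arm with a two-finger parallel gripper is mounted at the origin on a cart in front of the work surface, level with it; the furniture and walls round the work are solid. World frame = base frame: x ahead of the robot, y to its left, z up, the work surface at z = 0. Lengths are in m, angles in rad, forces in N, time in s.
With the tool pointing down it reaches from about 0.15 to 0.775 m from the base axis. Payload 6.1 kg.
Tool frame: the origin (TCP) lies midway between the tips of the shut fingers; the grasp point (between the pads) lies 19 mm behind it; z points along the fingers, x is the direction in which the jaws open and shut, and the axes are right-handed (so a half turn about z gives the same grasp; the last joint's range is limited). The gripper opens to 85 mm and grips with 20 to 120 N. Pads are 22 mm wide; open, the fingers measure 114 mm over their backs; the gripper's body (76 mm by 85 mm) begins 54 mm behind the grasp point. The pads swing forward as they close: fully open they stand 13 mm farther back than shut.
Start: joints at [1.119, 0.126, -0.04, 1.405, 0, 1.571], TCP at [0.229, 0.472, 0.231] pointing down, gripper open.
Joint ranges: [-2.72, 2.72], [-0.95, 1.95], [-1.27, 1.35], [-1.78, 2.02], [-1.46, 1.47], [-3.14, 3.14]. Speed limits (rad/s): [2.39, 2.39, 3.01, 3.14, 3.14, 3.14].

## Interface

Orientations are given as a unit quaternion [w, x, y, z].
In Python, from cell import status, viewer, r, spotter gives the robot as it stands.
- The arm moves only by the shell command python3 -m pendant 'ROWS' [FORCE]. ROWS is JSON, a list of rows, each a list of 3 entries, a list of its own where there are three numbers: the closure, from -1 (fully open) to 1 (shut), then the shift along the world's x, y, z in units of 30 mm (1.0 is 30 mm), then the turn, a rotation vector about the world's x, y, z in units of 6 degrees (1.0 is 6 degrees). A call has 1 to 12 rows; each row shifts and turns the commanded pose from where the row before left it; what a row does not reach is not made up. A row lasts 1/12 s, in which the tool goes at most 41.7 mm and 7.16 degrees, less where a joint would pass 70% of its speed; a pose out of reach is approached as far as the arm can. A call is refused whole if a number of a shift passes 1 or a number of a turn 1, either way. A call with a gripper value outside its range is refused whole. The fingers move at their own pace and stop on an object; FORCE is the grip in N (left out, the last holds). Time passes only in rows, so rows that do not move let the fingers close. It gives the time, the measured TCP pose, the force and the opening at its end, in the units of the state.
- status.read_state(): the state, without advancing time (a new reading comes with each control period).
- viewer.capture(name): name is "scene" or "top" or "wrist"; returns a dict with "image" (384x512x3 uint8, blue, green, red), "range_z" (384x512 float32, m along the optical axis (not along the pixel's ray), 0 where there is no reading), "mtx" (3x3 intrinsics, pixels), "T" (4x4, takes a point from camera to world coordinates); the wrist camera has in their place "mount" (4x4, takes a point from camera to tool coordinates, whose origin is the TCP and whose axes are the tool frame's). Camera axes: x right, y down, z forward; pixel columns grow to the right and rows downward; lengths in m; the calibration is good to about 2 mm. A picture is of the moment at which its call begins: read the wrist's pose just before it.
- r.sign_off(): hands the job in, once; it reports no verdict.
Trained networks look in a picture, given as the dict that the camera call returned (one of the last four; its "shot" number tells which), for a name from the list of things; names that differ only in an ending like _2 or _b are one class to them, and where a whole thing is asked for, a point or a joint stands for the part that bears it (a point fixed in the world has none). Each returns a list of dicts, best first, with "conf" (0 to 1); they miss things now and then, are a little off and sometimes report something else, mostly with a low value. They report only what shows in the picture. A call takes as long as a camera call.
- spotter.find_in(thing, picture): "uv" ([column, row] in pixels, amid what is visible of it).
The state is a dict: "time": time; "joint_positions": joint angles; "dq": joint speeds; "joint_torque": joint torques, N m; "ee_pos": TCP position; "eef_rot": TCP orientation; "ft_force": force on the tool from outside, world axes, zero at the start; "torque": the same for the moment, N m; "opening": finger opening in m.
Only numpy, scipy, OpenCV 4.12 (cv2) and the standard library are available. Lean on these libraries where they do the work, as an engineer would, in place of code of your own. Each camera call takes 0.05 s, during which the arm holds its last target. There are 200 camera calls.

## Working session

There is one attempt and no reset: what is moved stays moved. The work goes in short steps, Python scripts to look and compute and a shell command to move; the robot and the scene stay as the last step left them, time stands still between calls to the robot, and variables do not carry over. Pictures are saved under pics/ and viewed, about 8 in all and at most 12, crops included, and the job is handed in when it is done.

```bash
ls; mkdir -p pics; cat > h.py <<'E'
import numpy as np,cv2
from cell import status,viewer,r,spotter
from scipy.spatial.transform import Rotation as R
def cap(name):
    s=status.read_state(); p=viewer.capture(name)
    if name=="wrist":
        q=s["eef_rot"]; W=np.eye(4); W[:3,:3]=R.from_quat([q[1],q[2],q[3],q[0]]).as_matrix(); W[:3,3]=s["ee_pos"]
        p["Tw"]=W@np.array(p["mount"])
    else: p["Tw"]=np.array(p["T"])
    return p
def pt(p,uv):
    u,v=int(round(uv[0])),int(round(uv[1])); w=p["range_z"][max(v-2,0):v+3,max(u-2,0):u+3]; w=w[w>0]
    if len(w)==0: return None
    d=np.median(w); c=np.linalg.inv(p["mtx"])@[uv[0],uv[1],1]*d
    return (p["Tw"]@[*c,1])[:3]
def cloud(p):
    d=p["range_z"]; v,u=np.mgrid[:d.shape[0],:d.shape[1]]
    c=np.stack([u,v,np.ones_like(u)],-1)@np.linalg.inv(p["mtx"]).T*d[...,None]
    w=c@p["Tw"][:3,:3].T+p["Tw"][:3,3]; w[d<=0]=np.nan; return w
E
cat > a.py <<'E'
from h import *
ims=[]
for n in ["scene","top"]:
    p=cap(n); im=p["image"].copy()
    for t in ["stop_top","ear_front","ear_rear","start_button_top","bowl","oil_bottle","paint_dish","stop_station"]:
        for k in spotter.find_in(t,p)[:2]:
            if k["conf"]<.3: continue
            print(n,t,round(k["conf"],2),np.round(k["uv"],1),np.round(pt(p,k["uv"]),4) if pt(p,k["uv"]) is not None else None)
            cv2.circle(im,tuple(int(x) for x in k["uv"]),3,(255,0,255),1)
    ims.append(im)
    w=cloud(p); b=p["image"].astype(int)
    red=(b[...,2]>120)&(b[...,1]<70)&(b[...,0]<70)&(w[...,2]>.05)&(w[...,2]<.1)
    q=w[red]; print("red",len(q),np.nanmean(q,0),np.nanmin(q,0),np.nanmax(q,0))
    yel=(b[...,2]>130)&(b[...,1]>110)&(b[...,0]<90)&(abs(w[...,2]-.05)<.01)
    q=w[yel]
    if len(q)>20: print("yel",len(q),np.median(q[:,2]),cv2.minAreaRect((q[:,:2]*1000).astype(np.float32)))
cv2.imwrite("pics/a.png",cv2.resize(np.hstack(ims),(800,300)))
print(status.read_state())
E
python3 a.py
```

```text
pics
scene stop_top 0.75 [226.3 196.7] [ 0.5298 -0.1165  0.0813]
scene stop_top 0.61 [280.1 202.2] [ 0.6245 -0.1818  0.0561]
scene ear_front 0.8 [228.7 193.2] [ 0.5385 -0.1146  0.0852]
scene ear_rear 0.67 [226.6 192.3] [ 0.5371 -0.1099  0.086 ]
scene bowl 0.91 [288.8 228.4] [ 0.6061 -0.223   0.0179]
scene oil_bottle 0.54 [279.2 203.7] [ 0.6215 -0.182   0.0538]
scene oil_bottle 0.39 [227.9 195.5] [ 0.533  -0.1179  0.0833]
scene paint_dish 0.69 [293.7 198.9] [ 0.7253 -0.1445  0.0079]
scene stop_station 0.91 [230.1 205.8] [ 0.5388 -0.1182  0.0566]
red 297 [ 0.54250897 -0.10772736  0.0824422 ] [ 0.51961505 -0.14706641  0.05134154] [ 0.61280721 -0.0583297   0.08842813]
yel 1757 0.050816896705315584 ((864.489013671875, -272.0238952636719), (401.928466796875, 874.4257202148438), 72.99724578857422)
top stop_top 0.69 [235.3 201.2] [ 0.5464 -0.1138  0.0856]
top ear_front 0.66 [228.6 200.8] [ 0.547  -0.0997  0.0868]
top ear_rear 0.92 [231.  201.3] [ 0.546  -0.1047  0.0861]
top bowl 0.77 [296.7 192.9] [ 0.5785 -0.2527  0.0061]
top oil_bottle 0.68 [267.4 166. ] [ 0.6293 -0.1825  0.0604]
top oil_b
[... 425 characters left out ...]
6)
{'time': 0.9, 'joint_positions': array([ 1.11898994e+00,  1.25789505e-01, -3.95890196e-02,  1.40540468e+00,
       -1.13483231e-05,  1.57078645e+00]), 'dq': array([-7.62710735e-05, -2.04396643e-03,  9.04984282e-04,  6.33824579e-04,
       -4.65407310e-04,  3.00151251e-04]), 'joint_torque': array([-6.37460380e-04, -4.35691130e+01,  3.53089070e+01,  1.00459598e-03,
       -4.71544672e-05, -1.66714233e-05]), 'ee_pos': array([0.22920732, 0.47230727, 0.23130507]), 'eef_rot': array([1.32573851e-06, 8.47520649e-01, 5.30762423e-01, 8.57377115e-06]), 'ft_force': array([-0.41953206, -0.1903184 ,  0.92944159]), 'torque': array([-0.01105675,  0.02189344, -0.00012188]), 'opening': 0.08533359419869421}
```

```bash
python3 - <<'E'
from h import *
p=cap("top"); w=cloud(p); b=p["image"].astype(int)
near=(np.hypot(w[...,0]-.5475,w[...,1]+.1055)<.25)
yel=(b[...,2]>130)&(b[...,1]>110)&(b[...,0]<90)&(abs(w[...,2]-.05)<.008)&near
n,l,s,c=cv2.connectedComponentsWithStats(yel.astype(np.uint8)); i=1+s[1:,4].argmax()
q=w[l==i]; print(s[i],cv2.minAreaRect((q[:,:2]*1000).astype(np.float32)))
red=(b[...,2]>100)&(b[...,1]<80)&(b[...,0]<80)&(w[...,2]>.06)&(w[...,2]<.1)&near
q=w[red]; print(len(q),cv2.minAreaRect((q[:,:2]*1000).astype(np.float32)))
e,V=np.linalg.eigh(np.cov(q[:,:2].T)); print(V[:,1],np.sqrt(e))
hi=q[q[:,2]>.083]; print("dome",len(hi),hi.mean(0))
gr=(b[...,1]>b[...,2]+30)&(b[...,1]>b[...,0]+30)&(w[...,2]>.055)&(w[...,2]<.08)&near
q=w[gr]; print("green",len(q),q.mean(0) if len(q) else 0)
cv2.imwrite("pics/b.png",cv2.resize(p["image"][100:280,140:380],(800,600),interpolation=cv2.INTER_CUBIC))
E
```

```text
[ 181  140   89  101 3788] ((579.1116333007812, -87.42634582519531), (199.8699493408203, 119.25098419189453), 30.021677017211914)
457 ((547.8931884765625, -104.71385192871094), (47.72776794433594, 87.60808563232422), 4.028614521026611)
[-0.48875965  0.87241848] [0.01106819 0.02010181]
dome 253 [ 0.54951004 -0.10620569  0.08512434]
green 94 [ 0.6304939  -0.05743952  0.07004911]
```

View pics/a.png

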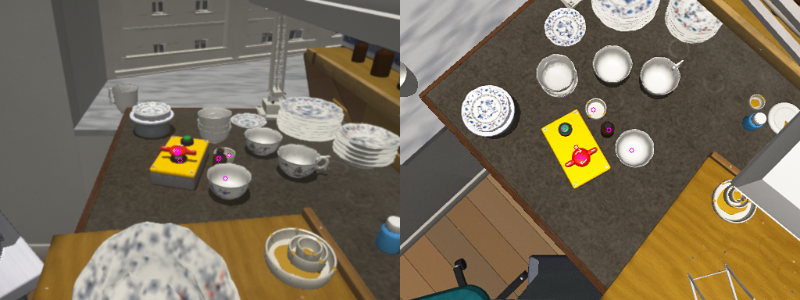

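View pics/b.png

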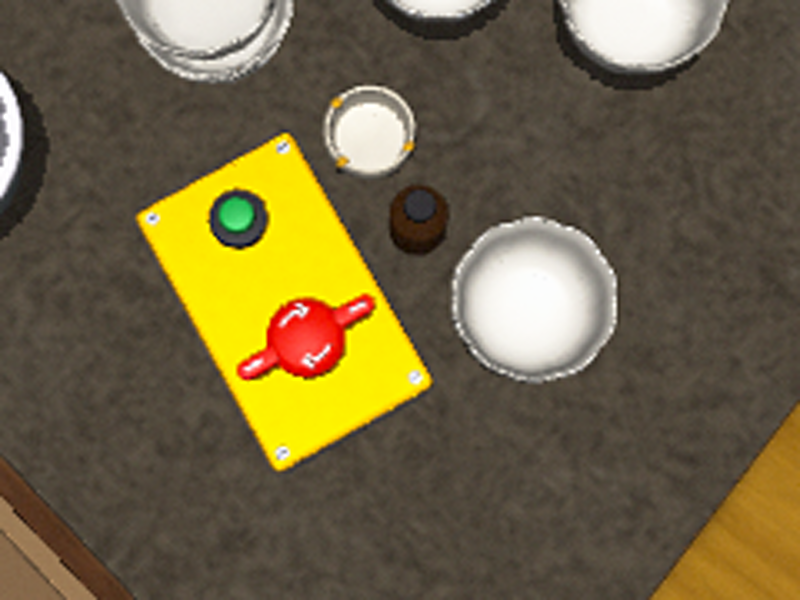

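The scene and top views agree. In the crop, the red button is at (305,338), its ears at (258,368) and (355,312), and the green button at (238,214). The bottle, dish and bowl stand to the right and behind. The box yaw gives own +y ≈ (0.866, 0.5), with the button axis at about (0.549, -0.1055). The green button checks out at 95 mm from it. I'll use the front ear, which is free of clutter.

```bash
python3 -m pendant '[[1,[0.53,-0.96,0],[0,0,-0.47]],[1,[0.53,-0.96,0],[0,0,-0.47]],[1,[0.53,-0.96,0],[0,0,-0.47]],[1,[0.53,-0.96,0],[0,0,-0.47]],[1,[0.53,-0.96,0],[0,0,-0.47]],[1,[0.53,-0.96,0],[0,0,-0.47]],[1,[0.53,-0.96,0],[0,0,-0.47]],[1,[0.53,-0.96,0],[0,0,-0.47]],[1,[0.53,-0.96,0],[0,0,-0.47]],[1,[0.53,-0.96,0],[0,0,-0.47]],[1,[0.53,-0.96,0],[0,0,-0.47]],[1,[0.53,-0.96,0],[0,0,-0.47]]]' 20; python3 -m pendant '[[1,[0.53,-0.9,0],[0,0,0]],[1,[0.53,-0.9,0],[0,0,0]],[1,[0.53,-0.9,0],[0,0,0]],[1,[0.53,-0.9,0],[0,0,0]],[1,[0.53,-0.9,0],[0,0,0]],[1,[0.3,-0.7,0],[0,0,0]],[1,[0,0,0],[0,0,0]]]'
cat > c.py <<'E'
from h import *
import sys
p=cap("wrist"); w=cloud(p); b=p["image"].astype(int); s=status.read_state()
A=np.array([.549,-.1055]); rel=w[...,:2]-A; X=rel@[.5,-.866]; Y=rel@[.866,.5]
near=np.hypot(X,Y)<.2
red=(b[...,2]>100)&(b[...,1]<80)&(b[...,0]<80)&(w[...,2]>.055)&(w[...,2]<.1)&(np.hypot(X,Y)<.07)
q=w[red]; print("red",len(q),q.mean(0),"zmax",np.percentile(q[:,2],98))
e=(np.hypot(X,Y)>.030)&red&(w[...,2]>.055)
for sg in (-1,1):
    m=e&(X*sg>0)
    if m.any(): print("ear",sg,m.sum(),X[m].mean(),Y[m].mean(),np.median(w[m][:,2]))
d=red&(np.hypot(X,Y)<.03); print("dome own",(X[d].min()+X[d].max())/2,(Y[d].min()+Y[d].max())/2,Y[d].min(),Y[d].max())
yel=(b[...,2]>130)&(b[...,1]>110)&(b[...,0]<90)&(abs(w[...,2]-.05)<.008)&near
q=w[yel]; print("yel",q[:,2].mean(),cv2.minAreaRect((q[:,:2]*1000).astype(np.float32)))
print(s["time"],s["ee_pos"],s["eef_rot"],s["ft_force"],s["opening"]); rr=s["ee_pos"][:2]-A; print("tcp own",rr@[.5,-.866],rr@[.866,.5])
cv2.imwrite("pics/%s.png"%sys.argv[1],p["image"])
E
python3 c.py c1
```

```text
time: 1.95
ee_pos: [0.4205, 0.1252, 0.2315]
eef_rot: [-0.0, 0.966, 0.26, 0.0]
ft_force: [-0.4, 0.6, -0.1]
opening: -0.0001
time: 2.53
ee_pos: [0.5099, -0.0325, 0.2307]
eef_rot: [0.001, 0.966, 0.259, -0.0]
ft_force: [-0.5, -0.8, 0.0]
opening: -0.0
red 245 [ 0.52702679 -0.0736914   0.08208826] zmax 0.08464600881855698
ear -1 196 -0.042758529216450014 -0.0010963549424432577 0.08298355106792935
dome own -0.019065354258672444 -0.0008405138683263494 -0.021656594791043288 0.01997556705439059
yel 0.05116452481487733 ((575.4461059570312, -83.53059387207031), (199.7978973388672, 117.48320007324219), 29.868741989135742)
2.5833 [ 0.50906081 -0.03094075  0.23081265] [-9.22999160e-05  9.65737732e-01  2.59519792e-01 -3.19140462e-04] [-0.32273946 -0.8972471   0.22088592] 0.00039707723571940306
tcp own -0.08453790952081444 0.002692285170227217
```

View pics/c1.png

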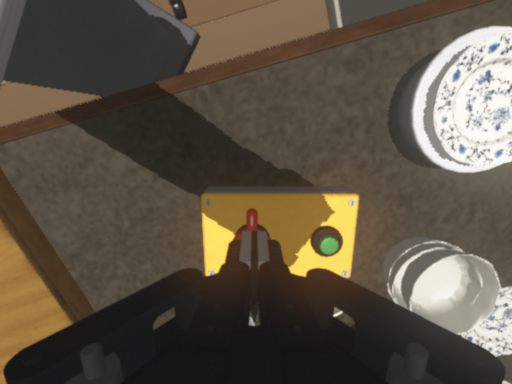

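The fingers hide part of the button. The front ear shows at (252,218) and the green button at (328,243). Both fit the estimate to about 2 mm. Next I move over the axis and down to just above the dome.

```bash
python3 -m pendant '[[1,[0.43,-0.81,0],[0,0,0]],[1,[0.43,-0.81,0],[0,0,0]],[1,[0.43,-0.81,0],[0,0,0]],[1,[0,0,-0.9],[0,0,0]],[1,[0,0,-0.9],[0,0,0]],[1,[0,0,-0.9],[0,0,0]],[1,[0,0,-0.9],[0,0,0]],[1,[0,0,-0.6],[0,0,0]],[1,[0,0,-0.3],[0,0,0]],[1,[0,0,0],[0,0,0]]]'
```

```text
time: 3.42
ee_pos: [0.5457, -0.1011, 0.0944]
eef_rot: [-0.001, 0.965, 0.262, -0.002]
ft_force: [-0.4, 0.0, -0.4]
opening: -0.0002
```

```bash
python3 -m pendant '[[1,[0.09,-0.11,0],[0,0,0]],[1,[0,0,-0.1],[0,0,0]],[1,[0,0,-0.1],[0,0,0]],[1,[0,0,-0.08],[0,0,0]],[1,[0,0,-0.08],[0,0,0]],[1,[0,0,-0.08],[0,0,0]],[1,[0,0,-0.08],[0,0,0]],[1,[0,0,-0.08],[0,0,0]],[1,[0,0,0],[0,0,0]]]'
```

```text
time: 4.17
ee_pos: [0.5499, -0.1055, 0.078]
eef_rot: [-0.0, 0.965, 0.261, -0.0]
ft_force: [-0.3, 0.6, 0.1]
opening: -0.0001
```

```bash
python3 - <<'E'
from h import *
s=status.read_state(); print(s["ee_pos"],s["ft_force"],s["opening"])
p=cap("wrist"); t=cap("scene")
a=cv2.resize(p["image"][150:330,170:350],(400,400)); b=cv2.resize(t["image"][150:250,180:280],(400,400),interpolation=cv2.INTER_CUBIC)
cv2.imwrite("pics/d.png",np.hstack([a,b]))
E
```

```text
[ 0.54986452 -0.10550305  0.07797778] [-0.25467146  0.62645132  0.0571246 ] -0.00012415837765698636
```

View pics/d.png

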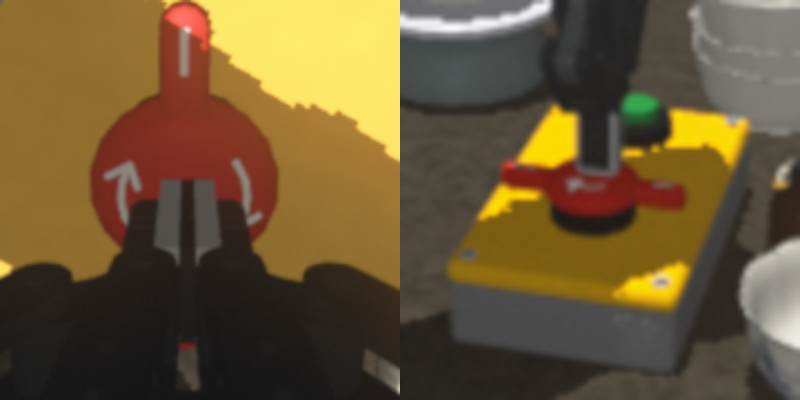

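The fingertips rest centred on the dome, with the ears untwisted. I'll press on to about 0.0115.

```bash
python3 -m pendant '[[1,[0,0,-0.06],[0,0,0]],[1,[0,0,-0.06],[0,0,0]],[1,[0,0,0],[0,0,0]]]'
```

```text
time: 4.52
ee_pos: [0.5497, -0.1054, 0.0746]
eef_rot: [-0.0, 0.965, 0.261, -0.0]
ft_force: [-1.9, 0.8, 5.2]
opening: -0.0005
```

```bash
python3 -m pendant '[[1,[0,0,-0.05],[0,0,0]],[1,[0,0,0],[0,0,0]]]'; python3 c.py e1
```

```text
time: 4.68
ee_pos: [0.5497, -0.1054, 0.0732]
eef_rot: [-0.0, 0.965, 0.261, -0.0]
ft_force: [-2.5, 0.5, 5.4]
opening: -0.0002
red 3704 [ 0.53845855 -0.08915865  0.07123076] zmax 0.07496748812490264
ear -1 666 -0.03908108933842546 -0.0015333074885131455 0.07005994827762471
ear 1 9 0.042675226181022916 0.0002828321531723582 0.07019709257433779
dome own -0.00943361857408219 -0.0004999866029835147 -0.025592466066271795 0.024592492860304765
yel 0.0509852097201007 ((575.750244140625, -83.57882690429688), (198.17649841308594, 118.983642578125), 29.55760383605957)
4.7333 [ 0.54973027 -0.10540467  0.07333033] [-9.38557834e-05  9.65301868e-01  2.61136534e-01 -7.02063525e-05] [-2.29638403  0.5104981   5.41292811] 0.00015674423871766144
tcp own 0.0002825821385577964 0.0006800766139993221
```

```bash
python3 -m pendant '[[1,[0,0,0.1],[0,0,0]],[1,[0,0,0.2],[0,0,0]],[1,[0,0,0.4],[0,0,0]],[1,[0,0,0.6],[0,0,0]],[1,[-0.8,0.37,0],[0,0,0]],[1,[-0.8,0.37,0],[0,0,0]],[1,[0,0,0],[0,0,0]],[1,[0,0,0],[0,0,0]]]'; python3 c.py f1
```

```text
time: 5.4
ee_pos: [0.5013, -0.083, 0.1126]
eef_rot: [0.0, 0.965, 0.261, 0.0]
ft_force: [0.5, 0.5, 0.3]
opening: 0.0003
red 1681 [ 0.53814777 -0.08162096  0.07539859] zmax 0.07934802126349087
ear -1 541 -0.04248950867193257 -0.0017818433101808634 0.07425083570507132
dome own -0.016681423020209966 0.00616036312460391 -0.011721313619385868 0.024042039868593688
yel 0.050852941718457036 ((577.5489501953125, -82.90416717529297), (195.0358428955078, 119.14673614501953), 30.01336669921875)
5.45 [ 0.50224234 -0.08333094  0.1126178 ] [3.14713892e-04 9.65277986e-01 2.61224111e-01 5.24424617e-04] [-0.09828677  0.33501998 -0.18980809] -0.00015626078096837344
tcp own -0.04257723311442743 -0.029407607789762424
```

View pics/f1.png

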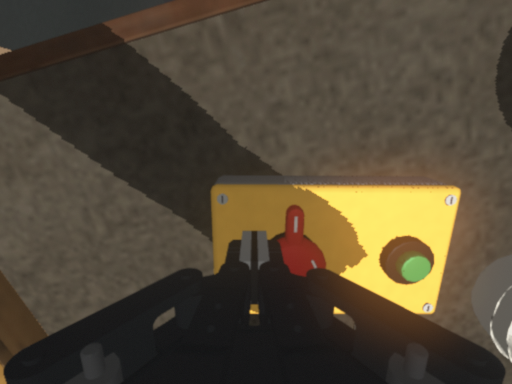

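It stays latched: the ear top is at 74 mm against 82 mm when up. In the picture the front ear is at (295,220), clear of the fingertips at (255,245). Next I lower the fingers beside the ear.

```bash
python3 -m pendant '[[1,[0,0,-0.5],[0,0,0]],[1,[0,0,-0.5],[0,0,0]],[1,[0,0,-0.4],[0,0,0]],[1,[0,0,-0.2],[0,0,0]],[1,[0,0,-0.15],[0,0,0]],[1,[0,0,0],[0,0,0]]]'
```

```text
time: 5.95
ee_pos: [0.502, -0.0834, 0.0589]
eef_rot: [-0.0, 0.965, 0.261, -0.001]
ft_force: [-0.0, 0.4, 0.2]
opening: 0.0001
```

```bash
python3 -m pendant '[[1,[0.115,0.067,0],[0,0,0]],[1,[0.115,0.067,0],[0,0,0]],[1,[0.115,0.067,0],[0,0,0]],[1,[0.115,0.067,0],[0,0,0]],[1,[0.115,0.067,0],[0,0,0]],[1,[0.115,0.067,0],[0,0,0]],[1,[0.115,0.067,0],[0,0,0]],[1,[0,0,0],[0,0,0]]]'; python3 c.py g1
```

```text
time: 6.62
ee_pos: [0.5266, -0.0688, 0.0596]
eef_rot: [-0.0, 0.965, 0.261, 0.0]
ft_force: [-2.1, -0.8, -0.2]
opening: 0.0001
red 645 [ 0.54272199 -0.06647577  0.0827211 ] zmax 0.08816153253455186
ear -1 455 -0.04498576763430847 0.02056627957587952 0.08215343892379012
dome own -0.017720983370042995 -0.0015436058793285954 -0.003884982774786376 0.0007977710161291854
yel 0.05079105786079274 ((568.0593872070312, -71.09248352050781), (198.59185791015625, 89.6843032836914), 29.932008743286133)
6.6667 [ 0.52617757 -0.0688619   0.05950093] [-2.23889231e-04  9.65243373e-01  2.61352549e-01 -1.58758396e-04] [-2.01708071  0.86264542  1.03762639] -0.0001923960443914128
tcp own -0.04313980918122133 -0.0014451718167784594
```

The ear top is back at 82 mm, so the latch has let go. I'll push a touch more for margin, then back off and lift.

```bash
python3 -m pendant '[[1,[0.115,0.067,0],[0,0,0]],[1,[0,0,0],[0,0,0]],[1,[-0.2,-0.116,0],[0,0,0]],[1,[-0.2,-0.116,0],[0,0,0]],[1,[-0.2,-0.116,0],[0,0,0]],[1,[-0.2,-0.116,0],[0,0,0]],[1,[-0.2,-0.116,0],[0,0,0]],[1,[-0.2,-0.116,0],[0,0,0]],[1,[0,0,0],[0,0,0]]]';python3 -m pendant '[[1,[0,0,0.5],[0,0,0]],[1,[0,0,0.8],[0,0,0]],[1,[0,0,0.8],[0,0,0]],[1,[0,0,0.8],[0,0,0]],[1,[-0.5,0.9,0.3],[0,0,0]],[1,[-0.5,0.9,0.3],[0,0,0]],[1,[-0.5,0.9,0.3],[0,0,0]],[1,[-0.5,0.9,0],[0,0,0]],[1,[-0.5,0.9,0],[0,0,0]],[1,[0,0,0],[0,0,0]],[1,[0,0,0],[0,0,0]]]'
python3 - <<'E'
from h import *
p=cap("top"); w=cloud(p); b=p["image"].astype(int)
near=(np.hypot(w[...,0]-.549,w[...,1]+.1055)<.07)
red=(b[...,2]>100)&(b[...,1]<80)&(b[...,0]<80)&(w[...,2]>.055)&near
q=w[red]; e,V=np.linalg.eigh(np.cov(q[:,:2].T)); print(len(q),q.mean(0),np.percentile(q[:,2],98),V[:,1])
for t in ["bowl","oil_bottle","paint_dish"]:
    for k in spotter.find_in(t,p)[:2]: print(t,round(k["conf"],2),k["uv"])
gr=(b[...,1]>b[...,2]+30)&(b[...,1]>b[...,0]+30)&(w[...,2]>.055)&(w[...,2]<.08)&(np.hypot(w[...,0]-.549,w[...,1]+.1055)<.15)
q=w[gr]; print("green",len(q),q.mean(0))
cv2.imwrite("pics/h.png",cv2.resize(p["image"][100:280,140:380],(800,600),interpolation=cv2.INTER_CUBIC))
E
```

```text
time: 7.42
ee_pos: [0.4923, -0.0888, 0.0599]
eef_rot: [0.0, 0.965, 0.261, -0.0]
ft_force: [1.1, -0.7, 0.3]
opening: -0.0001
time: 8.33
ee_pos: [0.4182, 0.048, 0.1741]
eef_rot: [0.0, 0.965, 0.263, 0.001]
ft_force: [-0.3, -1.3, 0.0]
opening: 0.0004
459 [ 0.54743346 -0.10544819  0.08311953] 0.08773826385235263 [-0.48920781  0.87216725]
bowl 0.91 [300.9, 190.6]
oil_bottle 0.66 [265.0, 166.5]
oil_bottle 0.53 [233.6, 203.1]
paint_dish 0.83 [250.9, 140.0]
green 95 [ 0.63044434 -0.05743242  0.07005886]
```

View pics/h.png

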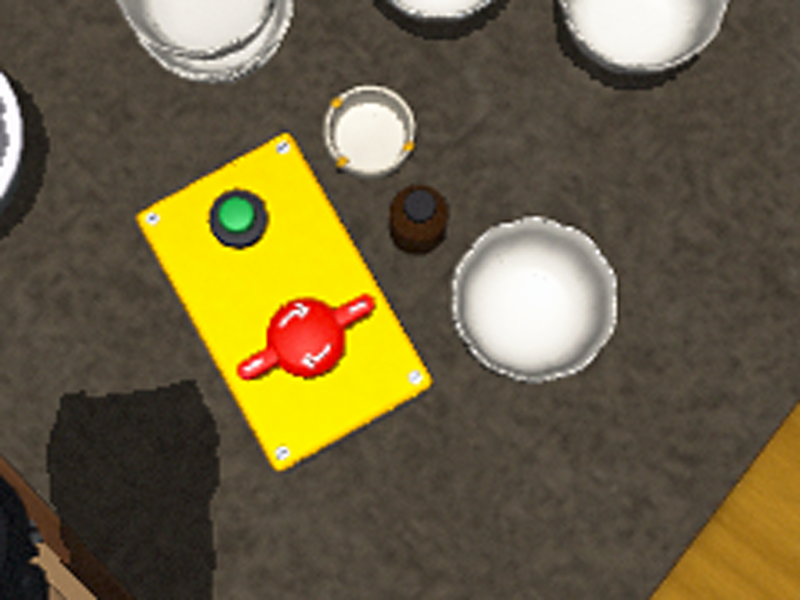

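The button is up and back at rest, with its ears at (258,368) and (355,312) as before. The green button, bottle, dish and bowl haven't moved, and the hand is clear.

```bash
python3 -c "
from cell import r
print(r.sign_off())"
```

```text
the job is handed in; nothing more can be done
None
```

The emergency stop test is done and handed in at about 8.4 s of the 40 s allowed. I saw no sign of a problem.

- **Press:** The shut fingertips pressed the red button straight down by about 12 mm, with about 5.4 N. After I took the hand off, it stayed latched: the ear top measured 74 mm, against 82 mm when up.
- **Twist:** The outside of the fingers pushed the front ear clockwise until the button popped up, with the ear top back at 82 mm. The force at the wrist was about 2 N. I then backed off and lifted the hand clear.
- **Last checks:** From the top camera, the button is up and its ears are at their starting angle. The green button's height is unchanged, and the bowl, bottle and dish stand where they were.
- **One odd reading:** Partway through the press, at 78 mm, the wrist showed almost no force although the fingertips were already on the dome. The later force and height readings were consistent with a full press.

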